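# Turn the rotor between centres, red mark up

### The job

Two small motor rotors sit between bench centres. By the knob on its arm, turn the rotor with the red mark until the red mark and its arm point straight up, and let go; leave the rotor with the blue mark as it is.

Things in the scene. Friction and masses are not known exactly. Their poses are not given: they have to be found in the camera images.
- red_stand: Stand of the red-marked rotor: fixed grey bench centres: base 80x170x14 mm, two posts 40 wide, 20 thick, 90 high (96 with screws), inner faces 128 mm apart. Origin: centre of the underside, on the bench top. y axis: along the rotor's axis, which lies 75 mm above the origin; x axis level, square to it. A like stand beside it, left or right, has the blue one.
- red_rotor (a joint): Angle of the red-marked rotor, rad: 0 = red mark and arm straight up; positive = leaning to the stand's -x side, towards the robot (0.6 to 1.15 at the start). Rotor: dark core 36 mm dia., 36 mm long, red stripe 9 mm wide along it; copper commutator 20 mm dia.; 26 mm collar with the arm and knob. Even friction, 0.1 N m (1.5 N at the knob); it stays where it is left.
- red_knob (a point): Red ball knob, 22 mm dia., that turns freely on a cross pin (parallel to the rotor's axis) at the end of the 8 mm steel arm on the red-marked rotor. This point: the ball's centre, 65 mm from the rotor's axis, midway between the posts. Its z axis points outward from the rotor's axis along the arm, in line with the red mark.
- blue_knob (a point): Blue ball knob, 22 mm dia., that turns freely on a cross pin (parallel to the rotor's axis) at the end of the 8 mm steel arm on the blue-marked rotor. This point: the ball's centre, 65 mm from the rotor's axis, midway between the posts. Its z axis points outward from the rotor's axis along the arm, in line with the blue mark. This rotor is to be left alone.

How it is judged:
By the outcome, as a careful person would: the job done as asked, in the order asked, and still so for the second after the job is handed in, with the robot touching nothing.
It also fails if it takes over 32 s, if anything falls off the work surface, if the arm or the gripper's body presses on something with over 40 N, if the wrist force passes 120 N, or if a joint passes its speed limit or range.

### The arm

A 6-joint arm with a two-finger parallel gripper is mounted at the origin on a cart in front of the work surface, level with it; the furniture and walls round the work are solid. World frame = base frame: x ahead of the robot, y to its left, z up, the work surface at z = 0. Lengths are in m, angles in rad, forces in N, time in s.
With the tool pointing down it reaches from about 0.375 to 0.975 m from the base axis. Payload 3.8 kg.
Tool frame: the origin (TCP) lies on the centre line of the jaws, within the pads' length; the fingertips stand 22 mm ahead of it and the grasp point (between the pads) lies 3 mm ahead of it; z points along the fingers, y is the line along which they close (so a half turn about z gives the same grasp; the last joint's range is limited). The gripper opens to 85 mm and grips with 20 to 120 N. Pads are 22 mm wide; open, the fingers measure 114 mm over their backs; the gripper's body (76 mm by 85 mm) begins 54 mm behind the grasp point. The pads swing forward as they close: fully open they stand 13 mm farther back than shut.
Start: joints at [1.13, 0.264, 1.604, -0, 1.274, -0.037], TCP at [0.265, 0.621, 0.219] pointing down, gripper open.
Joint ranges: [-2.63, 2.63], [-0.94, 2.18], [0.31, 2.57], [-1.31, 4.45], [0, 2.66], [-2.55, 2.55]. Speed limits (rad/s): [2.57, 2.57, 3.14, 3.14, 3.14, 3.14].

### API

Orientations are given as a rotation vector (axis times angle).
In Python, from rig import get_state, capture, finish_job gives the robot as it stands.
- The arm moves only by the shell command python3 -m inch 'ROWS' [FORCE]. ROWS is JSON, one flat list of numbers, 7 for each row, row after row: the shift along the tool's x, y, z in m, then the turn, a rotation vector about the tool's x, y, z in degrees, then the finger opening in m, from 0 to 0.0854. In form: [tx, ty, tz, ax, ay, az, gripper, tx, ty, tz, ax, ay, az, gripper, ...]. A call has 1 to 20 rows; each row shifts and turns the commanded pose from where the row before left it, along the tool's axes as they then stand; what a row does not reach is not made up. A row lasts 1/8 s, in which the tool goes at most 62.5 mm and 10.7 degrees, less where a joint would pass 70% of its speed; a pose out of reach is approached as far as the arm can. A call with a gripper value outside its range is refused whole. The fingers move at their own pace and stop on an object; FORCE is the grip in N (left out, the last holds). Time passes only in rows, so rows that do not move let the fingers close. It gives the time, the measured TCP pose, the force, the opening and the grip force at its end, in the units of the state.
- get_state(): the state, without advancing time (a new reading comes with each control period).
- capture(name): name is "scene" or "side" or "wrist"; returns a dict with "pixels" (480x640x3 uint8, red, green, blue), "vfov" (degrees; the focal length in pixels is half the picture's height over the tangent of half this angle, whatever the lens; pixels are square), "cx", "cy" (the principal point, pixels), "camera_from_world" (4x4, takes a point from world to camera coordinates). Camera axes: x right, y down, z forward; pixel columns grow to the right and rows downward; lengths in m; the calibration is good to about 2 mm. A picture is of the moment at which its call begins. There is no depth.
- finish_job(): hands the job in; it is judged then, once.
The state is a dict: "time": time; "joint_pos": joint angles; "joint_velocities": joint speeds; "effort": joint torques, N m; "tool_pos": TCP position; "tool_rot": TCP orientation; "wrist_force": force on the tool from outside, world axes, zero at the start; "wrist_torque": the same for the moment, N m; "finger_gap": finger opening in m; "gripper_force": force on a finger pad.
Only numpy, scipy, OpenCV 4.12 (cv2) and the standard library are available. Lean on these libraries where they do the work, as an engineer would, in place of code of your own. Each camera call takes 0.05 s, during which the arm holds its last target. There are 200 camera calls.

## Working session

There is one attempt and no reset: what is moved stays moved. The work goes in short steps, Python scripts to look and compute and a shell command to move; the robot and the scene stay as the last step left them, time stands still between calls to the robot, and variables do not carry over. Pictures are saved under pics/ and viewed, at most 10 in all, crops included, and the job is handed in when it is done.

```bash
mkdir -p pics; ls
cat > h.py <<'E'
import numpy as np, cv2
from rig import get_state, capture
from scipy.spatial.transform import Rotation as R
def cam(n):
    c=capture(n); c['f']=240/np.tan(np.radians(c['vfov'])/2); c['M']=np.array(c['camera_from_world']); return c
def ray(c,u,v):
    d=np.array([(u-c['cx'])/c['f'],(v-c['cy'])/c['f'],1]); Rm=c['M'][:3,:3]
    return -Rm.T@c['M'][:3,3], Rm.T@d/np.linalg.norm(d)
def proj(c,p):
    q=c['M'][:3,:3]@p+c['M'][:3,3]; return c['cx']+c['f']*q[0]/q[2], c['cy']+c['f']*q[1]/q[2]
def tri(rs):
    A=sum(np.eye(3)-np.outer(d,d) for o,d in rs); b=sum((np.eye(3)-np.outer(d,d))@o for o,d in rs)
    p=np.linalg.solve(A,b); return p,[np.linalg.norm(np.cross(p-o,d)) for o,d in rs]
def blobs(c,col):
    h=cv2.cvtColor(c['pixels'],cv2.COLOR_RGB2HSV); H,S,V=h[...,0],h[...,1],h[...,2]
    m=((H<6)|(H>174)) if col=='red' else ((H>100)&(H<128))
    m=(m&(S>130)&(V>60)).astype(np.uint8)
    n,l,s,ce=cv2.connectedComponentsWithStats(m)
    return [(s[i].tolist(),ce[i].round(1).tolist()) for i in range(1,n) if s[i][4]>15]
E
python3 - <<'E'
from h import *
ims=[]
for n in('scene','side','wrist'):
    c=cam(n); print(n,c['f'],c['cx'],c['cy'],blobs(c,'red'),blobs(c,'blue')); ims.append(c['pixels'])
    cv2.imwrite(f'pics/{n}0.png',c['pixels'][...,::-1])
print(get_state())
E
```

```text
pics
scene 582.2052857429269 311.92802862583244 239.21857310808312 [([451, 83, 10, 24, 87], [455.0, 96.4]), ([581, 94, 20, 19, 87], [591.0, 103.6]), ([419, 108, 23, 33, 137], [427.3, 120.6]), ([318, 111, 5, 6, 21], [319.6, 113.2]), ([324, 113, 7, 6, 32], [327.1, 115.6]), ([305, 117, 3, 7, 18], [305.9, 119.9]), ([477, 119, 3, 17, 34], [477.6, 127.2]), ([298, 126, 22, 12, 85], [310.4, 131.2]), ([520, 126, 30, 5, 50], [534.9, 128.5]), ([44, 146, 56, 7, 98], [72.0, 149.0]), ([289, 202, 15, 7, 60], [295.9, 204.8]), ([410, 237, 6, 4, 17], [412.1, 238.9]), ([350, 281, 18, 17, 218], [357.8, 288.6]), ([384, 299, 23, 20, 205], [395.0, 308.5]), ([358, 414, 32, 30, 355], [373.3, 428.1])] [([604, 67, 36, 22, 355], [623.8, 77.0]), ([599, 71, 15, 12, 68], [605.5, 77.2]), ([456, 110, 4, 8, 20], [457.4, 113.8]), ([594, 111, 29, 23, 394], [609.7, 120.0]), ([626, 118, 14, 16, 150], [633.9, 125.2]), ([249, 127, 16, 11, 115], [257.6, 131.9]), ([123, 149, 5, 8, 30], [124.7, 152.8]), ([289, 154, 18, 13, 132], [298.3, 160.3]), ([275, 167, 17, 8, 121], [283.2, 170.1]), ([313, 169, 6, 12, 39], [315.8, 173.7])
[... 2136 characters left out ...]
s': array([ 1.13012416e+00,  2.64610844e-01,  1.60506837e+00,  1.95971511e-05,
        1.27369883e+00, -3.68998926e-02]), 'joint_velocities': array([ 5.20625741e-05, -2.99203532e-03, -2.25487034e-03, -8.93249518e-04,
        9.21316578e-05, -1.12573822e-03]), 'effort': array([-2.44103039e-04, -5.15908992e+01, -3.67955661e+01, -7.61917386e-05,
        8.04695534e-03,  7.56158784e-06]), 'tool_pos': array([0.2649438 , 0.62018689, 0.21802297]), 'tool_rot': array([-6.29864652e-01, -3.07735277e+00,  2.71757339e-03]), 'wrist_force': array([-0.6228316 , -0.40292677,  0.76770674]), 'wrist_torque': array([-0.02807526, -0.00888873,  0.00583985]), 'gripper_force': 0.0, 'finger_gap': 0.08523427203013957}
```

View pics/scene0.png

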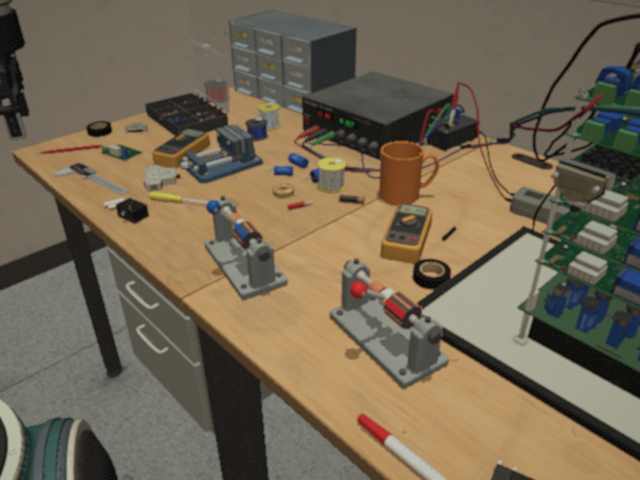

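View pics/side0.png

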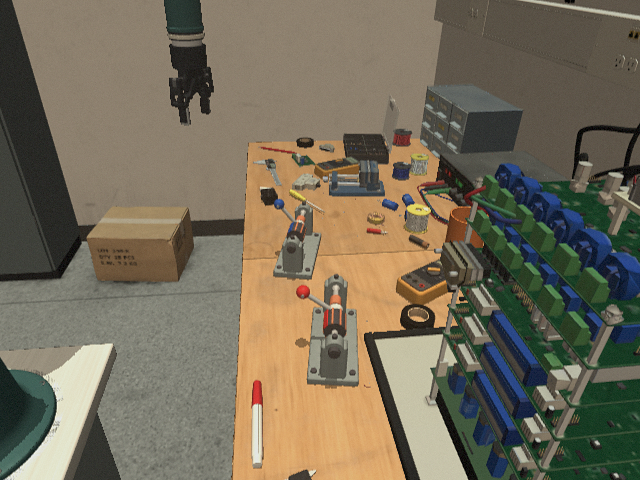

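The scene view shows the red knob at about (358,289) and the blue knob at (212,206). In the side view they are at (303,291) and (278,202). Each stand's base corners are visible.

Run:
```python
from h import *
a=cam('scene');b=cam('side')
for p,q in(((357.8,288.6),(302.6,290.9)),((212.5,205.7),(278.2,202.3))): print(tri([ray(a,*p),ray(b,*q)]))
x=cv2.resize(a['pixels'][250:390,320:460],None,fx=4,fy=4,interpolation=cv2.INTER_CUBIC)
cv2.imwrite('pics/c1.png',x[...,::-1])
x=cv2.resize(b['pixels'][265:395,270:400],None,fx=4.5,fy=4.5,interpolation=cv2.INTER_CUBIC)
cv2.imwrite('pics/c2.png',x[...,::-1])
```

```text
(array([0.47058406, 0.1271433 , 0.11344757]), [np.float64(0.0005313567544196795), np.float64(0.0005313567544196516)])
(array([0.44367912, 0.41021579, 0.12675978]), [np.float64(0.001330776539022117), np.float64(0.0013307765390219264)])
```

View pics/c1.png

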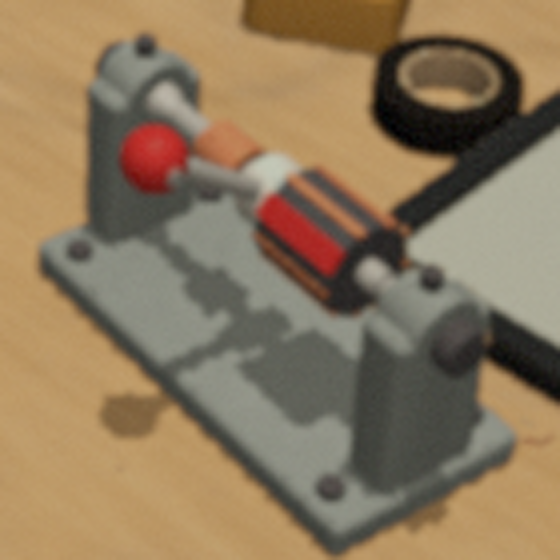

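View pics/c2.png

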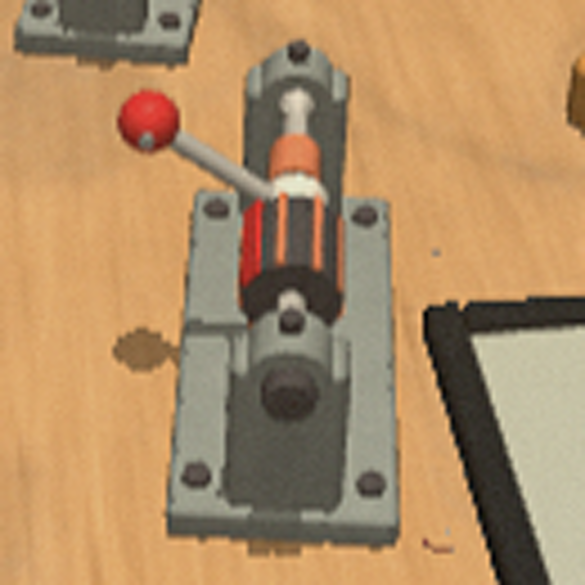

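Crops: the post screws are at scene (356.7,261), (428,319.5) and side (336.2,276), (334.4,335.7). The base corners are also clear.

Run:
```python
from h import *
a=cam('scene');b=cam('side')
A=lambda u,v:ray(a,320+u/4,250+v/4)
B=lambda u,v:ray(b,270+u/4.5,265+v/4.5)
f,e1=tri([A(147,46),B(298,51)]);n,e2=tri([A(432,278),B(291,319)])
print('far',f,'near',n,e1,e2,np.linalg.norm(f-n))
for p,q in(((78,251),(217,208)),((331,487),(197,474))): print('basescrew',tri([A(*p),B(*q)]))
m=(f+n)/2; y=(f-n)[:2]; y/=np.linalg.norm(y); x=np.array([y[1],-y[0]])
k=np.array([.4706,.1271,.1134]); d=k[:2]-m[:2]
print('mid',m,'yaw',np.degrees(np.arctan2(-y[0],y[1])),'k rel x,y',d@x,d@y,'ang',np.arctan2(-d@x,k[2]-.075),np.hypot(d@x,k[2]-.075))
s=get_state();print(R.from_rotvec(s['tool_rot']).as_matrix().round(3))
```

```text
far [0.5346255  0.19002008 0.09129441] near [0.51041654 0.04427034 0.0915685 ] [np.float64(0.0008277873214703508), np.float64(0.0008277873214703351)] [np.float64(0.001017837656029693), np.float64(0.0010178376560296013)] 0.1477468670374102
basescrew (array([0.50472016, 0.19311289, 0.01191547]), [np.float64(0.0010167604361335204), np.float64(0.001016760436133512)])
basescrew (array([0.48153909, 0.05300561, 0.01359584]), [np.float64(0.0008467224870812308), np.float64(0.0008467224870812627)])
mid [0.52252102 0.11714521 0.09143146] yaw -9.430702031957573 k rel x,y -0.05285041952545511 0.0013127485729577673 ang 0.9424539867877377 0.0653278412624863
[[-0.92   0.393 -0.   ]
 [ 0.393  0.92  -0.   ]
 [-0.    -0.001 -1.   ]]
```

```bash
python3 -m inch '[-0.02,-0.0195,0,0,0,0,0.05, -0.035,-0.034,0,0,0,0,0.05, -0.035,-0.034,0,0,0,0,0.05, -0.035,-0.034,0,0,0,0,0.05, -0.035,-0.034,0,0,0,0,0.05, -0.035,-0.034,0,0,0,0,0.05, -0.035,-0.034,0,0,0,0,0.05, -0.035,-0.034,0,0,0,0,0.05, -0.035,-0.034,0,0,0,0,0.05, -0.035,-0.034,0,0,0,0,0.05, -0.035,-0.034,0,0,0,0,0.05, -0.0134,-0.014,0,0,0,0,0.05, 0,0,0,0,0,-6.85,0.05, 0,0,0,0,0,-6.85,0.05, 0,0,0,0,0,0,0.05,0,0,0,0,0,0,0.05]'
cat > rel.py <<'E'
from h import *
import sys
T=np.array([float(v) for v in sys.argv[1:4]]); s=get_state()
r=R.from_rotvec(s['tool_rot']); y=np.radians(-9.43)
want=R.from_matrix([[-np.cos(y),-np.sin(y),0],[-np.sin(y),np.cos(y),0],[0,0,-1]])
print('pos',s['tool_pos'].round(4),'tool shift',r.inv().apply(T-s['tool_pos']).round(4),'turn',np.degrees((r.inv()*want).as_rotvec()).round(2),'t',s['time'])
E
python3 rel.py .4708 .1263 .1175
python3 - <<'E'
from h import *
c=cam('wrist');cv2.imwrite('pics/w1.png',c['pixels'][...,::-1]);print(blobs(c,'red'),proj(c,np.array([.4708,.1263,.1145])))
E
```

```text
time: 2.35
tool_pos: [0.471, 0.1267, 0.2192]
tool_rot: [0.261, 3.13, 0.0]
wrist_force: [0.4, -0.2, 0.4]
finger_gap: 0.0501
gripper_force: 0.0
pos [0.471  0.1267 0.2192] tool shift [ 0.0002 -0.0004  0.1017] turn [ 0.    0.01 -0.11] t 2.35
[([162, 122, 53, 23, 785], [187.3, 131.9]), ([48, 207, 6, 4, 16], [50.6, 208.2]), ([298, 211, 29, 30, 700], [312.1, 225.7]), ([257, 255, 45, 11, 488], [279.0, 260.0])] (np.float64(314.62350182765005), np.float64(225.7553564621722))
```

View pics/w1.png

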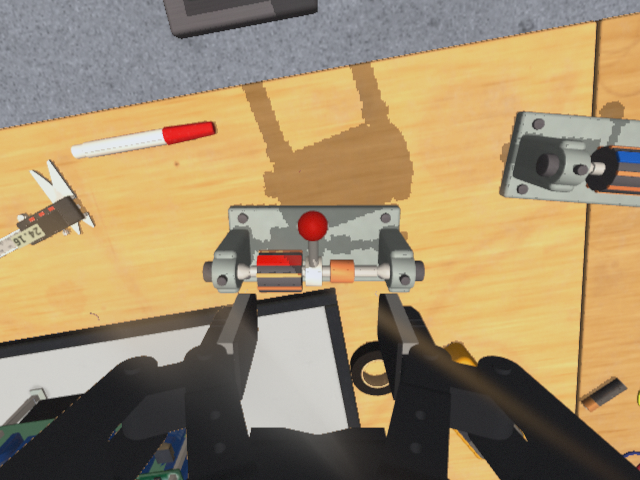

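The wrist view shows the red knob at (312,226), within 3 px of the prediction. The stand is square to the jaws and the way down is clear. I'll go down, check, then close.

```bash
python3 -m inch '[0,-0.0013,0.02,0,0,0,0.05, 0,0,0.025,0,0,0,0.05, 0,0,0.025,0,0,0,0.05, 0,0,0.02,0,0,0,0.05, 0,0,0.0115,0,0,0,0.05,0,0,0,0,0,0,0.05]'
python3 rel.py .4708 .1253 .1175
python3 - <<'E'
from h import *
c=cam('wrist');cv2.imwrite('pics/w2.png',c['pixels'][...,::-1]);print(blobs(c,'red'))
E
```

```text
time: 3.15
tool_pos: [0.4701, 0.1253, 0.1168]
tool_rot: [-0.259, -3.129, 0.001]
wrist_force: [-0.3, 0.3, 1.2]
finger_gap: 0.0498
gripper_force: 0.0
pos [0.4701 0.1253 0.1168] tool shift [-0.0006  0.0001 -0.0007] turn [-0.04 -0.09 -0.02] t 3.15
[([105, 128, 75, 31, 1545], [140.4, 141.7]), ([290, 269, 46, 47, 1731], [312.5, 292.2]), ([257, 322, 40, 17, 665], [276.9, 330.0])]
```

View pics/w2.png

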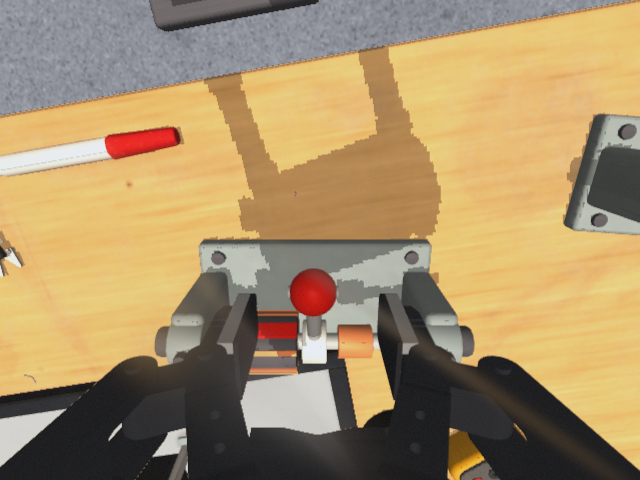

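The knob is between the pads, about 1 mm to the left of centre. I'll check its place along the pad width by projecting the grasp point, then close.

```bash
python3 - <<'E'
from h import *
c=cam('wrist');s=get_state();r=R.from_rotvec(s['tool_rot'])
for d in(0,.003,.022):print(d,proj(c,s['tool_pos']+r.apply([0,0,d])))
a=cam('scene');b=cam('side')
for k,c in(('a',a),('b',b)): print(k,[q for q in blobs(c,'red') if q[0][4]>60],proj(c,s['tool_pos']+r.apply([0,0,.003])))
E
python3 -m inch '[0,-0.001,0,0,0,0,0.03, 0,0,0,0,0,0,0.026, 0,0,0,0,0,0,0.026]' 25
```

```text
0 (np.float64(314.1639012436275), np.float64(295.1954486914653))
0.003 (np.float64(314.22287525273043), np.float64(292.16268449164744))
0.022 (np.float64(314.5559398216605), np.float64(275.0346934283877))
a [([451, 83, 9, 24, 86], [454.9, 96.6]), ([575, 94, 26, 23, 94], [589.8, 104.5]), ([419, 107, 23, 34, 155], [427.3, 120.5]), ([298, 125, 22, 13, 77], [310.8, 131.1]), ([44, 146, 55, 7, 91], [71.6, 149.0]), ([350, 281, 17, 17, 194], [357.4, 289.0]), ([385, 299, 22, 20, 199], [395.2, 308.5]), ([358, 414, 32, 31, 353], [373.3, 428.1])] (np.float64(359.15874952943875), np.float64(287.3547987925248))
b [([393, 134, 17, 11, 146], [401.4, 139.3]), ([421, 180, 24, 7, 72], [433.3, 183.1]), ([464, 186, 22, 20, 123], [472.7, 194.3]), ([323, 310, 6, 19, 71], [325.5, 318.6]), ([252, 380, 11, 27, 211], [256.6, 393.1])] (np.float64(303.12960711000625), np.float64(290.9190879731755))
time: 3.72
tool_pos: [0.4708, 0.1243, 0.1178]
tool_rot: [0.259, 3.131, 0.0]
wrist_force: [0.2, -0.1, 0.5]
finger_gap: 0.0261
gripper_force: 0.0
```

Aligned within 1 mm. Closing at 30 N.

```bash
python3 -m inch '[0,0,0,0,0,0,0.02, 0,0,0,0,0,0,0.015, 0,0,0,0,0,0,0.015,0,0,0,0,0,0,0.015]' 30; python3 rel.py .4708 .1243 .1178
```

```text
time: 4.22
tool_pos: [0.4707, 0.1244, 0.1176]
tool_rot: [-0.258, -3.131, 0.0]
wrist_force: [0.5, -0.6, 0.5]
finger_gap: 0.0151
gripper_force: 0.0
pos [0.4707 0.1244 0.1176] tool shift [-0.0001 -0.     -0.0002] turn [-0. -0. -0.] t 4.225
```

Run:
```python
from h import *
w=cam('wrist');a=cam('scene');b=cam('side')
x=np.hstack([cv2.resize(w['pixels'][220:400,220:400],(400,400)),cv2.resize(b['pixels'][250:350,260:360],(400,400),interpolation=cv2.INTER_CUBIC)])
cv2.imwrite('pics/g1.png',x[...,::-1]);print(blobs(w,'red'))
```

```text
[([106, 126, 75, 32, 1542], [141.8, 140.3]), ([292, 267, 46, 47, 1610], [315.2, 289.8]), ([233, 320, 27, 17, 393], [245.4, 328.4])]
```

View pics/g1.png

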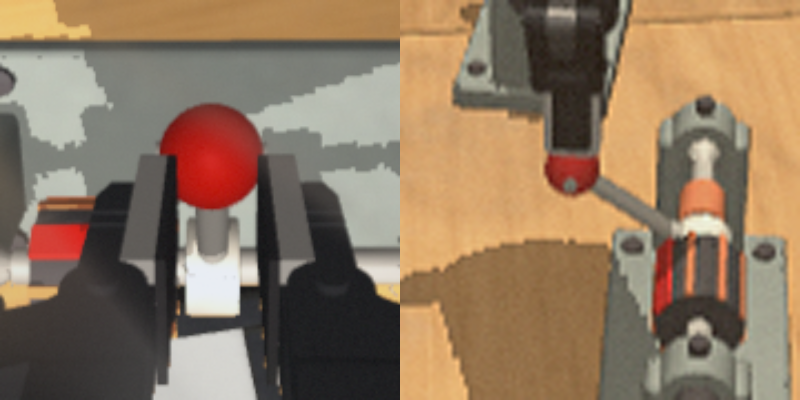

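The jaws shut to 15 mm without touching. The pictures show the fingertips ending just above the ball, so the real tips sit higher than the stated geometry implies. I'll reopen, lower by 28 mm, which keeps the gripper body clear either way, and close again.

```bash
python3 -m inch '[0,0,0,0,0,0,0.045, 0,0,0,0,0,0,0.045, 0,0,0.01,0,0,0,0.045, 0,0,0.01,0,0,0,0.045, 0,0,0.008,0,0,0,0.045,0,0,0,0,0,0,0.045]'
python3 - <<'E'
from h import *
w=cam('wrist');b=cam('side')
x=np.hstack([cv2.resize(w['pixels'][220:400,220:400],(400,400)),cv2.resize(b['pixels'][250:350,260:360],(400,400),interpolation=cv2.INTER_CUBIC)])
cv2.imwrite('pics/g2.png',x[...,::-1]);print(blobs(w,'red'))
E
```

```text
time: 5.12
tool_pos: [0.4696, 0.1241, 0.0883]
tool_rot: [-0.258, -3.129, 0.001]
wrist_force: [0.5, 0.3, -0.2]
finger_gap: 0.0449
gripper_force: 0.0
[([81, 130, 85, 36, 1958], [121.6, 146.1]), ([288, 299, 55, 57, 2499], [314.8, 326.9]), ([256, 354, 41, 19, 727], [276.9, 363.1])]
```

View pics/g2.png

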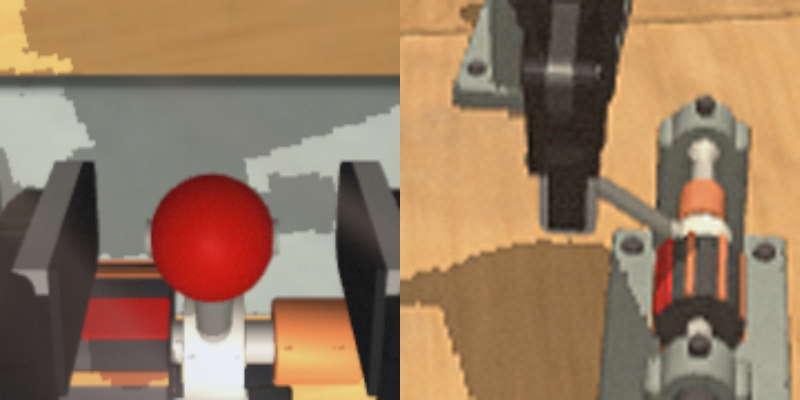

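The ball is now well between the pads, which cover it from above to below. Closing.

```bash
python3 -m inch '[-0.001,-0.0007,0,0,0,0,0.027, 0,0,0,0,0,0,0.022, 0,0,0,0,0,0,0.016, 0,0,0,0,0,0,0.012,0,0,0,0,0,0,0.012]' 30
```

```text
time: 5.85
tool_pos: [0.4716, 0.1231, 0.0897]
tool_rot: [0.258, 3.131, -0.001]
wrist_force: [-0.3, -3.7, 1.0]
finger_gap: 0.0194
gripper_force: 29.2
```

Gripped at 29 N. Now the first half of the arc: tool -x is stand +x, tool -z is up.

```bash
python3 -m inch '[-0.0035,0,-0.0043,0,0,0,0.012, -0.0036,0,-0.0038,0,0,0,0.012, -0.0038,0,-0.0034,0,0,0,0.012, -0.0042,0,-0.0032,0,0,0,0.012, -0.0043,0,-0.0028,0,0,0,0.012, -0.0046,0,-0.0024,0,0,0,0.012,0,0,0,0,0,0,0.012]'
cat > ck.py <<'E'
from h import *
s=get_state(); a=cam('scene');b=cam('side');w=cam('wrist')
for n,c in(('a',a),('b',b),('w',w)): print(n,[q for q in blobs(c,'red') if q[0][4]>25 and (n=='w' or (260<q[1][1]<330))])
print(s['tool_pos'].round(4),s['wrist_force'].round(1),s['finger_gap'],s['gripper_force'],s['time'])
E
python3 ck.py
```

```text
time: 6.72
tool_pos: [0.496, 0.1191, 0.1102]
tool_rot: [0.258, 3.13, -0.001]
wrist_force: [-1.1, -5.1, 0.6]
finger_gap: 0.0197
gripper_force: 29.7
a [([366, 261, 9, 17, 117], [370.4, 268.9]), ([389, 294, 22, 20, 192], [399.5, 303.3])]
b [([327, 308, 6, 18, 89], [329.8, 316.7])]
w [([94, 84, 80, 34, 1772], [132.4, 99.3]), ([291, 291, 53, 57, 2454], [316.8, 318.7]), ([228, 301, 46, 18, 565], [243.8, 308.7])]
[0.496  0.1191 0.1102] [-1.1 -5.1  0.6] 0.019689886916160793 29.663121700286865 6.725
```

```bash
python3 -m inch '[-0.0048,0,-0.0021,0,0,0,0.012, -0.0049,0,-0.0017,0,0,0,0.012, -0.0051,0,-0.0013,0,0,0,0.012, -0.0051,0,-0.0008,0,0,0,0.012, -0.0045,0,-0.0005,0,0,0,0.012, -0.0039,0,-0.0001,0,0,0,0.012,0,0,0,0,0,0,0.012]'
python3 ck.py
```

```text
time: 7.75
tool_pos: [0.5239, 0.1145, 0.1165]
tool_rot: [0.258, 3.13, -0.001]
wrist_force: [-1.0, -4.8, -0.5]
finger_gap: 0.0192
gripper_force: 29.6
a [([393, 292, 23, 18, 160], [404.3, 300.2])]
b [([332, 307, 7, 18, 95], [334.8, 316.0])]
w [([91, 35, 81, 36, 1892], [130.0, 51.6]), ([226, 260, 73, 18, 1223], [262.2, 269.0]), ([291, 291, 53, 56, 2430], [317.0, 318.4])]
[0.5239 0.1145 0.1165] [-1.  -4.8 -0.5] 0.01916834368042044 29.614549577236176 7.75
```

Rotor followed. Releasing, lifting straight up and measuring.

```bash
python3 -m inch '[0,0,0,0,0,0,0.03, 0,0,0,0,0,0,0.045, 0,0,0,0,0,0,0.045, 0,0,-0.02,0,0,0,0.045, 0,0,-0.03,0,0,0,0.045, 0,0,-0.03,0,0,0,0.045, 0,0,-0.03,0,0,0,0.045, 0,0,0,0,0,0,0.045,0,0,0,0,0,0,0.045]'
python3 ck.py
python3 - <<'E'
from h import *
a=cam('scene');b=cam('side');w=cam('wrist')
x=np.hstack([cv2.resize(w['pixels'][200:380,220:400],(400,400)),cv2.resize(b['pixels'][250:350,285:385],(400,400),interpolation=cv2.INTER_CUBIC)])
cv2.imwrite('pics/r1.png',x[...,::-1])
E
```

```text
time: 9.02
tool_pos: [0.5227, 0.115, 0.2253]
tool_rot: [-0.258, -3.13, -0.0]
wrist_force: [-0.3, -0.0, -0.7]
finger_gap: 0.0449
gripper_force: 0.0
a [([393, 292, 23, 18, 159], [404.2, 300.2])]
b [([330, 273, 14, 14, 133], [336.7, 279.3]), ([332, 307, 7, 18, 95], [334.8, 316.0])]
w [([161, 61, 55, 25, 859], [187.1, 71.9]), ([43, 151, 7, 6, 28], [46.1, 153.2]), ([258, 211, 47, 12, 555], [281.4, 216.5]), ([302, 220, 31, 33, 826], [317.1, 235.9]), ([440, 347, 11, 9, 72], [445.1, 350.9])]
[0.5227 0.115  0.2253] [-0.3 -0.  -0.7] 0.04492339656322899 0.0 9.025
```

View pics/r1.png

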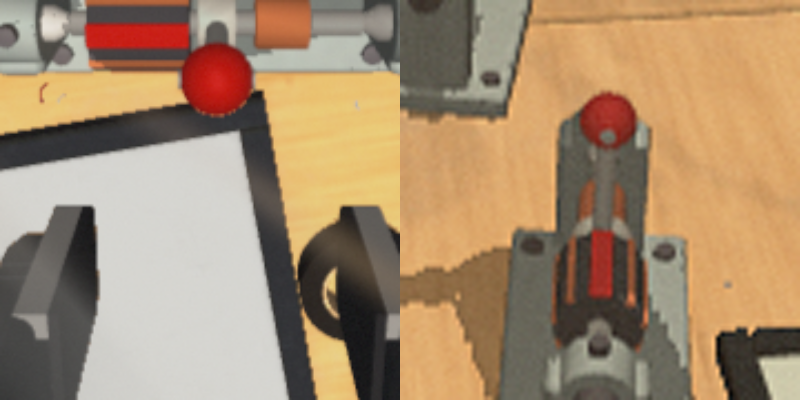

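The arm looks upright, with the ball at side pixel (336.7,279.3). Now the numeric check against the axis.

Run:
```python
from h import *
a=cam('scene');b=cam('side');w=cam('wrist')
A=[q for q in blobs(a,'red') if 370<q[1][0]<420 and 235<q[1][1]<275]; B=[q for q in blobs(b,'red') if abs(q[1][0]-336.7)<2 and q[1][1]<290]
W=[q for q in blobs(w,'red') if abs(q[1][0]-317)<4]
print(A)
# use blob box centres
bc=lambda q:(q[0][0]+(q[0][2]-1)/2,q[0][1]+(q[0][3]-1)/2)
c0=np.array([.5225,.1171]);X=np.array([.9865,-.1639]);Y=np.array([.1639,.9865])
def show(n,r):
    p,e=tri(r); d=p[:2]-c0; print(n,p.round(4),'rel x',(d@X*1e3).round(2),'y',(d@Y*1e3).round(2),'z',p[2].round(4),'ang',np.arctan2(-d@X,p[2]-.075).round(4),np.array(e).round(4))
for nm,f in(('centroid',lambda q:q[1]),('box',bc)):
    r={'b':ray(b,*f(B[0])),'w':ray(w,*f(W[0]))}
    if A: r['a']=ray(a,*f(A[0]))
    show(nm+' all',list(r.values())); show(nm+' bw',[r['b'],r['w']])
    if A: show(nm+' ab',[r['a'],r['b']])
    # single-camera side: ball at stand y=0, solve x
    for k in r:
        o,d=r[k]; t=((c0-o[:2])@Y)/(d[:2]@Y); p=o+t*d; 
        print('  plane y=0',k,((p[:2]-c0)@X*1e3).round(2),p[2].round(4))
```

```text
[([410, 237, 6, 4, 17], [412.1, 238.9]), ([385, 252, 15, 15, 169], [391.7, 258.5])]
centroid all [0.5251 0.1064 0.1598] rel x 4.37 y -10.12 z 0.1598 ang -0.0514 [0.0104 0.0136 0.0179]
centroid bw [0.5224 0.1162 0.1413] rel x 0.07 y -0.91 z 0.1413 ang -0.001 [0.0001 0.0001]
centroid ab [0.5175 0.0817 0.1784] rel x 0.91 y -35.71 z 0.1784 ang -0.0088 [0.0091 0.0091]
  plane y=0 b 0.13 0.1406
  plane y=0 w -171.43 0.6615
  plane y=0 a 31.59 0.1579
box all [0.5251 0.1062 0.1601] rel x 4.35 y -10.33 z 0.1601 ang -0.0511 [0.0107 0.0139 0.0183]
box bw [0.5223 0.1163 0.1411] rel x -0.04 y -0.86 z 0.1411 ang 0.0006 [0. 0.]
box ab [0.5173 0.0809 0.1792] rel x 0.78 y -36.58 z 0.1792 ang -0.0075 [0.0094 0.0094]
  plane y=0 b -0.02 0.1404
  plane y=0 w -188.23 0.713
  plane y=0 a 32.23 0.1583
```

Run:
```python
from h import *
a=cam('scene');b=cam('side')
p,e=tri([ray(a,392.1,258.8),ray(b,336.6,279.4)]);d=p[:2]-[.5225,.1171];print(p,e,d@[.9865,-.1639],d@[.1639,.9865])
# axis x at the two screws + stripe expected top centre, side camera
for y in(-.045,-.008): 
    q=np.array([.5225+.1639*y,.1171+.9865*y,.093]);print(proj(b,q),proj(a,q))
print([q for q in blobs(b,'blue') if abs(q[1][0]-278)<4 and abs(q[1][1]-202)<4],get_state()['time'])
```

```text
[0.52255797 0.11737588 0.13960293] [np.float64(0.0006652545476111977), np.float64(0.000665254547611165)] 1.1971383181059461e-05 0.0002816614069339937
(np.float64(334.8798210142129), np.float64(322.46453013922473)) (np.float64(412.4502914927223), np.float64(305.2561759031854))
(np.float64(335.3113103787546), np.float64(306.6138861520747)) (np.float64(393.7964079318088), np.float64(290.1022885121054))
[([274, 199, 9, 8, 46], [278.0, 202.0])] 9.575
```

```bash
python3 -c "from rig import finish_job; print(finish_job())"
```

```text
the job is handed in; nothing more can be done
None
```

The red-marked rotor is turned with its mark and arm straight up (measured within about 0.01 rad), the robot has let go and is clear of it, the blue rotor was left as it was, and the job was handed in at about 9.6 s.

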